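# Show the setter which stone goes where

## Robot

A 6-joint arm with a two-finger parallel gripper is mounted at the origin on the work surface. World frame = base frame: x ahead of the robot, y to its left, z up, the work surface at z = 0. Lengths are in m, angles in degrees, forces in N, time in s.
With the tool pointing down it reaches from about 0.4 to 0.825 m from the base axis. Payload 7 kg.
Tool frame: the origin (TCP) lies between the finger pads, 19 mm behind the fingertips; this is the grasp point; z points along the fingers, y is the line along which they close (so a half turn about z gives the same grasp; the last joint's range is limited). The gripper opens to 88 mm and grips with 3 to 60 N. Pads are 19 mm wide; open, the fingers measure 130 mm over their backs; the gripper's body (78 mm by 193 mm) begins 47 mm behind the grasp point.
Start: joints at [-54.941, 20.546, 0.682, 0, -70.136, -16.507], TCP at [0.215, -0.64, 0.245] pointing down, gripper open.
Joint ranges: [-176.03, 176.03], [-82.01, 121.73], [-58.28, 71.71], [-173.87, 95.51], [-174.79, -0.11], [-173.66, 173.66]. Speed limits (degrees/s): [136.94, 136.94, 172.46, 180, 180, 180].

## Interface

Orientations are given as [roll, pitch, yaw] about the fixed x, y, z axes, in that order (R = Rz(yaw) Ry(pitch) Rx(roll)).
In Python, from plant import get_state, optics, order gives the robot as it stands. The module is installed in compiled form; this text tells all that it offers.
- The arm moves only by the tool send_rows, never from a script. Its argument "moves" is a list of rows, each an object with "slide": the shift along the tool's x, y, z as a fraction of full scale, a list of three; "turn": the turn about the tool's z as a fraction of full scale; "gripper": the opening, from 0 (shut) to 1 (fully open). A call has exactly 5 rows; each row is the pose to reach, as a shift and turn from the pose commanded when the call began, along the tool's axes at that moment; what a row does not reach only later rows make up. Full scale, the value 1, is 150 mm for a shift and 90 degrees for a turn. A row lasts 1/12 s, in which the tool goes at most 41.7 mm and 7.16 degrees, less where a joint would pass 70% of its speed; a pose out of reach is approached as far as the arm can. A call with a number of a shift or a turn outside -1 to 1 is refused whole. A call with a gripper value outside its range is refused whole. The fingers move at their own pace and stop on an object; "newtons" is the grip in N (left out, the last holds). Time passes only in rows, so rows that repeat a pose let the fingers close, or fill a call up. It gives the time, the measured TCP pose, the force, the opening and the grip force at its end, in the units of the state.
- get_state(): the state, without advancing time (a new reading comes with each control period).
- optics.capture(name): name is "scene" or "top" or "wrist"; returns a dict with "img" (480x640x3 uint8, red, green, blue), "intrinsics" (3x3 intrinsics, pixels), "origin" and "attitude" of the camera in the world. Camera axes: x right, y down, z forward; pixel columns grow to the right and rows downward; lengths in m; the calibration is good to about 2 mm. A picture is of the moment at which its call begins. There is no depth.
- order.close_job(): hands the job in; it is judged then, once.
Trained networks look in the newest picture that a camera, given by its name, has taken for a name from the list of things; names that differ only in an ending like _2 or _b are one class to them, and where a whole thing is asked for, a point or a joint stands for the part that bears it (a point fixed in the world has none). Each returns a list of dicts, best first, with "p" (0 to 1); they miss things now and then, are a little off and sometimes report something else, mostly with a low value. They report only what shows in the picture. A call takes as long as a camera call.
- optics.look_for(camera, name): "location" ([x, y, z] in m, in world coordinates, good to about 4 mm: the middle of the surface that is visible of it).
The state is a dict: "time_s": time; "joints": joint angles; "qd": joint speeds; "joint_torque": joint torques, N m; "tcp_pos": TCP position; "eef_rot": TCP orientation; "contact_force": force on the tool from outside, world axes, zero at the start; "moment": the same for the moment, N m; "gripper_width": finger opening in m; "gripper_force": force on a finger pad.
Only numpy, scipy, OpenCV 4.12 (cv2) and the standard library are available. Lean on these libraries where they do the work, as an engineer would, in place of code of your own. Each camera call takes 0.05 s, during which the arm holds its last target. There are 200 camera calls.

## Task

Record a pointing clip for the stone setter: press the green button on the camera console right down and let it come up again, then with the fingers pointing straight down hold the fingertips about 2 cm above the amber stone in its dish for two seconds, and then likewise for two seconds above the brass collar of the flower brooch that has lost its stone. Do not touch the dishes or brooches, shift nothing on the bench, leave the red button alone, and do not bring the fingertips down over any other stone or brooch. Finish with the hand raised well clear, the fingertips at least 20 cm above the bench.

Things in the scene. Friction and masses are not known exactly. Their poses are not given: they have to be found in the camera images.
- rec (a joint): Travel of the GREEN push button on the camera console, m: 0 = up, 0.006 = fully down. Spring return; it starts to move at 1.5 N and is fully down at 5 N. The button is a green disc 36 mm across in a black collar 52 mm across.
- rec_top (a point): Centre of the top face of the green button when up; moves down with it. 67 mm above the bench, 22 mm above the console's top; z up, pressed straight down.
- stop (a joint): Travel of the RED push button on the same console, same size and spring, 100 mm from the green one (centre to centre). Not to be pressed.
- stop_top (a point): Centre of the top face of the red button. Which side of the console is green and which red varies.
- console: Camera console: grey box 90 (x) x 190 (y) x 45 (z) mm, fixed to the bench, carrying both buttons. Origin: centre of its underside, z up.
- dish_amber: White round dish 50 mm across and 10 mm high with a dark velvet top, holding one domed AMBER (orange-yellow) stone 24 mm across that moves with the dish. Loose, about 50 g. Stands on the sorting board in a row with the green and blue ones, in any order, 85 mm apart centre to centre. Origin: centre of its underside, z up.
- stone_amber (a point): Top of the amber stone: 20 mm above the dish's underside, 30 mm above the bench. The fingertips go about 20 mm above this point, without contact.
- dish_green: Bystander: the same dish with a green stone. Loose, about 50 g. Origin: centre of its underside, z up; stone top at z = 20 mm.
- dish_blue: Bystander: the same dish with a blue stone. Loose, about 50 g. Origin: centre of its underside, z up; stone top at z = 20 mm.
- board: Sorting board under the dishes: pale grey slab 90 (x) x 270 (y) x 10 (z) mm, fixed. Origin: centre of its underside, z up.
- brooch_empty: Grey display block 70 x 70 x 24 mm carrying a flower brooch 74 mm across with navy, grey-blue and white petals. Its brass centre collar (28 mm across) is EMPTY, seen as a black disc in a brass ring. Loose, about 0.22 kg. The three brooches stand in a row beyond the console and board, in any order and yaw. Origin: centre of the block's underside, z up.
- empty_seat (a point): Centre of the mouth of the empty brass collar: 38 mm above the bench, the highest point of that brooch. The fingertips go about 20 mm above this point, without contact.
- brooch_red: Bystander: same block and flower brooch as brooch_empty, but with a red stone filling the brass collar (8 mm dome, its top 46 mm above the underside). Loose. Origin: centre of the block's underside, z up.
- brooch_turq: Bystander: same block and flower brooch as brooch_empty, but with a turquoise stone filling the brass collar (8 mm dome, its top 46 mm above the underside). Loose. Origin: centre of the block's underside, z up.
- tweezers: Bystander: steel tweezers 150 mm long lying on the bench, 8 mm high, loose. Origin: middle, on the underside; long axis x.
- loupe: Bystander: black eye loupe, cylinder 34 mm across, 30 mm high, loose, beside the row of brooches. Origin: centre of its underside.
- ring_box: Bystander: closed dark red ring box 55 x 55 x 40 mm, loose, beside the row of brooches. Origin: centre of its underside.

How it is judged (in metres and radians):
On the way, in this order (a step that is already met when the one before it is completed fails the run):
1. the green button is pressed right down (at least 4.5 of 6 mm) (value of joint rec above 0.0045 m), for 0.05 s.
2. the green button is up again (value of joint rec below 0.0015 m), for 0.05 s.
3. the fingertips dwell 1.5 s just above the amber stone (TCP 20 to 65 mm above its top, within 14 mm sideways, fingers within 20 degrees of straight down) (horizontal distance between the grasp point and stone_amber below 0.014 m and z of the grasp point in the frame of stone_amber between 0.02 and 0.065 m and angle between the grasp point's own z axis and vertical above 2.79 rad), for 1.5 s.
4. the fingertips dwell 1.5 s just above the empty collar of the brooch (same tolerances) (horizontal distance between the grasp point and empty_seat below 0.014 m and z of the grasp point in the frame of empty_seat between 0.02 and 0.065 m and angle between the grasp point's own z axis and vertical above 2.79 rad), for 1.5 s.
At the end, for the whole second after the job is handed in: The tool point is over 200 mm above the bench, both buttons are up (under 1.5 mm), dishes and brooches within 8 mm and other loose things within 15 mm of their start (height (world z) of the grasp point above 0.2 m and value of joint each of rec, stop below 0.0015 m and distance of each of dish_amber, dish_green, dish_blue, brooch_empty, brooch_red, brooch_turq from where it was at the start of the episode below 0.008 m and distance of each of tweezers, loupe, ring_box from where it was at the start of the episode below 0.015 m); the robot touches nothing.
It fails at once if a dish or brooch is touched (contact force between any of the fingers, the arm and dish_amber above 0.3 N or contact force between any of the fingers, the arm and dish_green above 0.3 N or contact force between any of the fingers, the arm and dish_blue above 0.3 N or contact force between any of the fingers, the arm and brooch_empty above 0.3 N or contact force between any of the fingers, the arm and brooch_red above 0.3 N or contact force between any of the fingers, the arm and brooch_turq above 0.3 N).
It fails at once if a dish or brooch is shifted or lifted (over 8 mm), or another loose thing (over 15 mm) (not (distance of each of dish_amber, dish_green, dish_blue, brooch_empty, brooch_red, brooch_turq from where it was at the start of the episode below 0.008 m and distance of each of tweezers, loupe, ring_box from where it was at the start of the episode below 0.015 m)).
It fails at once if the red button is pressed (over 2 mm) (value of joint stop above 0.002 m).
It fails at once if the fingertips come down over another stone or brooch (tool point within 14 mm sideways and less than 50 mm above its top) ((horizontal distance between the grasp point and dish_green below 0.014 m and z of the grasp point in the frame of dish_green below 0.07 m) or (horizontal distance between the grasp point and dish_blue below 0.014 m and z of the grasp point in the frame of dish_blue below 0.07 m) or (horizontal distance between the grasp point and brooch_red below 0.014 m and z of the grasp point in the frame of brooch_red below 0.096 m) or (horizontal distance between the grasp point and brooch_turq below 0.014 m and z of the grasp point in the frame of brooch_turq below 0.096 m)).
It also fails if it takes over 58 s, if anything falls off the work surface, if the arm or the gripper's body presses on something with over 40 N, if the wrist force passes 120 N, or if a joint passes its speed limit or range.

## Working session

There is one attempt and no reset: what is moved stays moved. The work goes in short steps, Python scripts to look and compute and a tool call to move; the robot and the scene stay as the last step left them, time stands still between calls to the robot, and variables do not carry over. Pictures are saved under pics/ and viewed, at most 10 in all, crops included, and the job is handed in when it is done.

Besides the shell and the picture viewer there is one more tool, called after ">>>" as name(argument=value, ...), one argument or row to a line, values as JSON. send_rows: Moves the arm, as the interface text tells. Shift numbers are shares of 150 mm and turn numbers shares of 90 degrees, none past 1 either way. Its arguments: {"type":"object","properties":{"moves":{"type":"array"},"newtons":{"type":"number"}},"required":["moves"]}

```bash
mkdir -p pics; python3 - <<'E'
from plant import get_state, optics
import cv2
s=get_state(); print(s['time_s'],s['tcp_pos'],s['eef_rot'],s['gripper_width'],s['contact_force'])
for c in ['top','scene']:
    r=optics.capture(c); cv2.imwrite(f'pics/{c}0.png',r['img'][:,:,::-1]); print(c,r['intrinsics'],r['origin'],r['attitude'])
    for n in ['rec_top','stop_top','stone_amber','dish_amber','dish_green','dish_blue','brooch_empty','empty_seat','brooch_red','brooch_turq','console','loupe','ring_box']:
        print(n,[(d['location'],d['p']) for d in optics.look_for(c,n)[:2]])
E
```

```text
0.0 [ 0.21460801 -0.63950255  0.24443391] [ 1.79907292e+02 -7.40255372e-03 -1.61453693e+02] 0.08719115042480785 [ 0.63067339 -0.46014782  0.2440195 ]
top [[609.90560313   0.         316.15241351]
 [  0.         609.90560313 233.94346386]
 [  0.           0.           1.        ]] [0.32772527 0.04978746 1.31640019] [-170.59424236    0.43274398  -90.09574352]
rec_top [([0.4401, -0.2424, 0.0668], 0.75), ([0.4517, 0.0241, 0.0181], 0.46)]
stop_top [([0.4389, -0.1929, 0.0439], 0.6), ([0.4483, -0.1478, 0.0688], 0.57)]
stone_amber [([0.4556, 0.1071, 0.0209], 0.98)]
dish_amber [([0.6328, -0.3283, 0.0382], 0.62)]
dish_green [([0.4514, 0.0232, 0.0194], 0.83)]
dish_blue [([0.4518, 0.1096, 0.0229], 0.73), ([0.4589, 0.1927, 0.0185], 0.65)]
brooch_empty [([0.6243, -0.1327, 0.0273], 0.73), ([0.4417, -0.1924, 0.0436], 0.71)]
empty_seat [([0.6227, -0.1392, 0.0317], 0.58)]
brooch_red [([0.6626, 0.1352, 0.0283], 0.89), ([0.4423, -0.1902, 0.0475], 0.42)]
brooch_turq [([0.6065, -0.0062, 0.0327], 0.86), ([0.4511, -0.1445, 0.0662], 0.74)]
console [([0.4427, -0.1907, 0.0466], 0.86)]
loupe []
ring_box [([0.44
[... 381 characters left out ...]
, -0.1421, 0.0687], 0.6)]
stone_amber [([0.4631, 0.1078, 0.0201], 0.85), ([0.4632, 0.1904, 0.0235], 0.27)]
dish_amber [([0.4622, 0.1076, 0.0202], 0.78), ([0.4572, -0.1438, 0.0711], 0.4)]
dish_green []
dish_blue [([0.4611, 0.1926, 0.0222], 0.52), ([0.4633, 0.1063, 0.0172], 0.27)]
brooch_empty [([0.476, 0.1026, 0.0089], 0.58), ([0.6429, -0.1371, 0.0233], 0.55)]
empty_seat [([0.6364, -0.1394, 0.0307], 0.95)]
brooch_red [([0.6783, 0.1371, 0.0266], 0.64)]
brooch_turq [([0.6313, -0.0066, 0.0323], 0.62)]
console [([0.4802, -0.1957, 0.0381], 0.83), ([0.6509, -0.3319, 0.0439], 0.23)]
loupe [([0.6591, 0.3124, 0.0277], 0.51), ([0.5661, 0.4477, 0.0066], 0.35)]
ring_box [([0.6534, -0.3321, 0.0437], 0.9)]
```

View pics/top0.png

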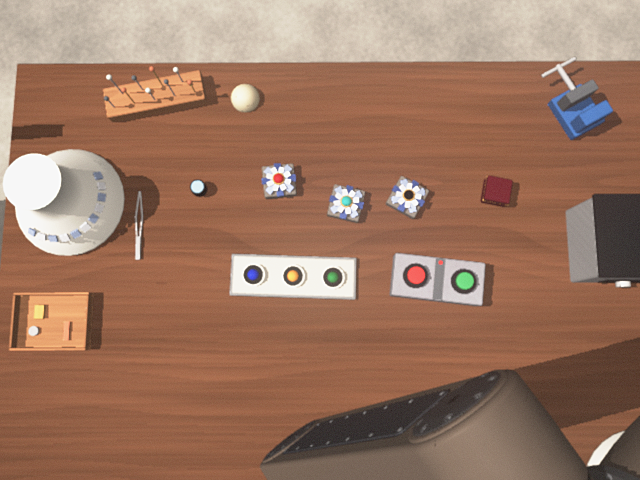

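View pics/scene0.png

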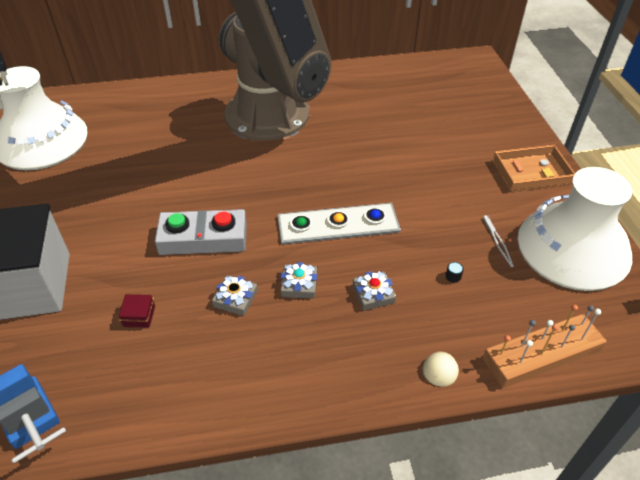

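The top view shows the green button at (464,281), the red at (416,275), the amber stone at (293,276) and the empty collar at (408,195). A tall grey box stands at the right edge, around (570-640, 195-283). The scene view agrees, with green at (177,222), amber at (339,218) and the empty collar at (234,287).

```bash
cat > h.py <<'E'
import numpy as np
from scipy.spatial.transform import Rotation as Rn
def ray(r,uv,z):
    R=Rn.from_euler('xyz',r['attitude'],degrees=True).as_matrix()
    d=R@np.linalg.inv(r['intrinsics'])@[uv[0],uv[1],1.]
    o=np.array(r['origin']); return o+d*(z-o[2])/d[2]
def local(s,target,yaw=None):
    R=Rn.from_euler('xyz',s['eef_rot'],degrees=True).as_matrix()
    return R.T@(np.array(target)-s['tcp_pos'])/.15
E
python3 - <<'E'
from h import *; from plant import get_state, optics
import cv2
seeds={'top':dict(green=(464,281),red=(416,275),amber=(293,276),empty=(408,195)),'scene':dict(green=(177,221),red=(223,219),amber=(339,218),empty=(234,287))}
rng=dict(green=[(45,75,100,60)],red=[(0,8,120,100)],amber=[(12,28,120,80)],empty=None)
Z=dict(green=.067,red=.067,amber=.026,empty=.037)
P={}
for c in seeds:
    r=optics.capture(c); hsv=cv2.cvtColor(r['img'],cv2.COLOR_RGB2HSV).astype(int)
    for k,(u,v) in seeds[c].items():
        w=14 if k in('green','red') else 9
        if k=='empty': w=7
        p=hsv[v-w:v+w+1,u-w:u+w+1]
        if rng[k]: a,b,s,vv=rng[k][0]; m=(p[...,0]>=a)&(p[...,0]<=b)&(p[...,1]>s)&(p[...,2]>vv)
        else: m=p[...,2]<70
        n,l,st,ce=cv2.connectedComponentsWithStats(m.astype(np.uint8)); i=1+np.argmax(st[1:,4])
        uv=ce[i]+[u-w,v-w]; P[c,k]=ray(r,uv,Z[k])
        print(c,k,st[i],uv.round(1),P[c,k].round(4))
for k in Z: print(k,((P['top',k]+P['scene',k])/2).round(4))
print('g-r',[np.linalg.norm(P[c,'green']-P[c,'red']).round(4) for c in seeds])
s=get_state(); print(Rn.from_euler('xyz',s['eef_rot'],degrees=True).as_matrix().round(4))
print(local(s,[.27,-.36,.30]).round(3))
r=optics.capture('top')
for uv in [(566,205),(575,283),(597,195)]: print(uv,[ray(r,uv,z).round(3) for z in(0,.2)])
E
```

```text
top green [  6   5  18  18 246] [464.5 280.3] [ 0.4377 -0.2446  0.067 ]
top red [  5   5  19  18 270] [415.8 274.6] [ 0.4495 -0.1454  0.067 ]
top amber [  3   3  12  12 110] [292.3 275.5] [0.4524 0.11   0.026 ]
top empty [ 4  3  8  8 48] [408.4 194.4] [ 0.6251 -0.1391  0.037 ]
scene green [  4   7  19  14 210] [176.2 220.4] [ 0.4469 -0.2451  0.067 ]
scene red [  5   7  18  14 205] [222.7 218.3] [ 0.4581 -0.1464  0.067 ]
scene amber [ 3  4 12 10 95] [338.3 217.4] [0.4585 0.1086 0.026 ]
scene empty [ 3  4  8  7 46] [233.4 286.8] [ 0.6255 -0.14    0.037 ]
green [ 0.4423 -0.2449  0.067 ]
red [ 0.4538 -0.1459  0.067 ]
amber [0.4554 0.1093 0.026 ]
empty [ 0.6253 -0.1396  0.037 ]
g-r [np.float64(0.0999), np.float64(0.0993)]
[[-0.948  -0.3182 -0.    ]
 [-0.3182  0.948   0.    ]
 [ 0.      0.     -1.    ]]
[-0.943  1.652 -0.364]
(566, 205) [array([ 0.609, -0.49 ,  0.   ]), array([ 0.566, -0.408,  0.2  ])]
(575, 283) [array([ 0.437, -0.498,  0.   ]), array([ 0.421, -0.414,  0.2  ])]
(597, 195) [array([ 0.631, -0.56 ,  0.   ]), array([ 0.585, -0.467,  0.2  ])]
```

>>> send_rows(
  moves=[
    {"slide": [-0.12, 0.2, -0.1], "turn": 0, "gripper": 0},
    {"slide": [-0.24, 0.4, -0.2], "turn": 0, "gripper": 0},
    {"slide": [-0.36, 0.6, -0.3], "turn": 0, "gripper": 0},
    {"slide": [-0.48, 0.8, -0.36], "turn": 0, "gripper": 0},
    {"slide": [-0.5, 0.85, -0.36], "turn": 0, "gripper": 0},
  ],
)

```text
time_s: 1.97
tcp_pos: [0.2461, -0.4925, 0.3025]
eef_rot: [-179.8, 0.1, -161.4]
contact_force: [-0.7, 0.5, 0.8]
gripper_width: 0.0598
gripper_force: 0.0
```

>>> send_rows(
  moves=[
    {"slide": [-0.12, 0.2, 0], "turn": 0, "gripper": 0},
    {"slide": [-0.24, 0.4, 0], "turn": 0, "gripper": 0},
    {"slide": [-0.36, 0.6, 0], "turn": 0, "gripper": 0},
    {"slide": [-0.44, 0.8, 0], "turn": 0, "gripper": 0},
    {"slide": [-0.44, 0.8, 0], "turn": 0, "gripper": 0},
  ],
)

```text
time_s: 2.38
tcp_pos: [0.2694, -0.3568, 0.2999]
eef_rot: [-180.0, 0.1, -161.3]
contact_force: [-0.7, -0.7, -0.8]
gripper_width: 0.0266
gripper_force: 0.0
```

```bash
python3 - <<'E'
from h import *; from plant import get_state
s=get_state(); print(s['time_s'],s['tcp_pos'],s['eef_rot'],s['gripper_width'],s['contact_force'])
print(local(s,[.44,-.2448,.12]).round(3))
E
```

```text
2.3833 [ 0.26943904 -0.35675792  0.29991596] [-1.79974230e+02  1.14605558e-01 -1.61315062e+02] 0.026583214902741768 [-0.68590157 -0.67026475 -0.77371752]
[-1.314  0.343  1.202]
```

>>> send_rows(
  moves=[
    {"slide": [-0.2, 0.06, 0.1], "turn": 0, "gripper": 0},
    {"slide": [-0.4, 0.12, 0.2], "turn": 0, "gripper": 0},
    {"slide": [-0.6, 0.18, 0.3], "turn": 0, "gripper": 0},
    {"slide": [-0.8, 0.24, 0.4], "turn": 0, "gripper": 0},
    {"slide": [-0.9, 0.28, 0.5], "turn": 0, "gripper": 0},
  ],
)

```text
time_s: 2.8
tcp_pos: [0.3867, -0.2765, 0.2239]
eef_rot: [-180.0, 0.1, -161.4]
contact_force: [-0.3, -0.2, -0.0]
gripper_width: 0.0004
gripper_force: 0.0
```

>>> send_rows(
  moves=[
    {"slide": [-0.15, 0.03, 0.1], "turn": 0, "gripper": 0},
    {"slide": [-0.3, 0.06, 0.2], "turn": 0, "gripper": 0},
    {"slide": [-0.41, 0.06, 0.4], "turn": 0, "gripper": 0},
    {"slide": [-0.41, 0.06, 0.6], "turn": 0, "gripper": 0},
    {"slide": [-0.41, 0.06, 0.7], "turn": 0, "gripper": 0},
  ],
)

```text
time_s: 3.22
tcp_pos: [0.4391, -0.2488, 0.116]
eef_rot: [179.9, -0.2, -161.4]
contact_force: [-0.9, 0.9, -1.0]
gripper_width: 0.0003
gripper_force: 0.0
```

>>> send_rows(
  moves=[
    {"slide": [0, 0, 0], "turn": 0, "gripper": 0},
    {"slide": [0, 0, 0], "turn": 0, "gripper": 0},
    {"slide": [0, 0, 0], "turn": 0, "gripper": 0},
    {"slide": [0, 0, 0], "turn": 0, "gripper": 0},
    {"slide": [0, 0, 0], "turn": 0, "gripper": 0},
  ],
)

```text
time_s: 3.63
tcp_pos: [0.4405, -0.2499, 0.1208]
eef_rot: [-179.9, 0.1, -161.5]
contact_force: [-0.2, -0.5, -0.4]
gripper_width: 0.0004
gripper_force: 0.0
```

```bash
python3 - <<'E'
from h import *; from plant import get_state, optics
import cv2
s=get_state(); print(s['time_s'],s['tcp_pos'],s['eef_rot'],s['gripper_width'],s['contact_force'])
print(local(s,[.44,-.2448,.08]).round(3))
cv2.imwrite('pics/w1.png',optics.capture('wrist')['img'][:,:,::-1])
E
```

```text
3.6333 [ 0.44045667 -0.24989622  0.12080653] [-1.79924079e+02  1.35980903e-01 -1.61460843e+02] 0.0003992310089828131 [-0.17093779 -0.52218279 -0.3968571 ]
[-0.007  0.034  0.272]
```

View pics/w1.png

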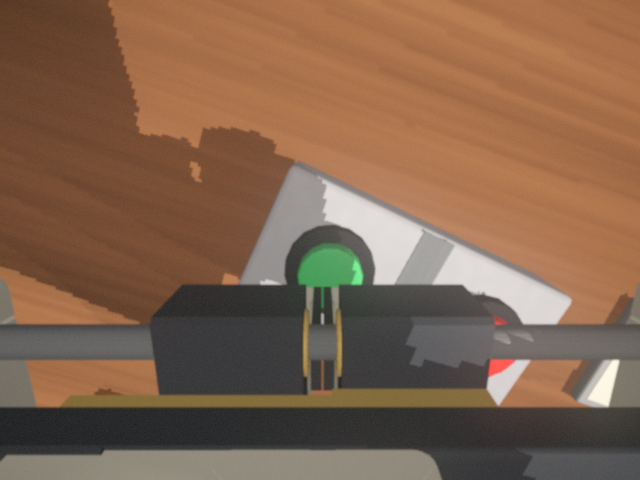

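The wrist view shows the shut fingertips over the green disc (330,265), with the red button well off to the right at (500,345).

>>> send_rows(
  moves=[
    {"slide": [0, 0.03, 0.08], "turn": 0, "gripper": 0},
    {"slide": [0, 0.03, 0.16], "turn": 0, "gripper": 0},
    {"slide": [0, 0.03, 0.22], "turn": 0, "gripper": 0},
    {"slide": [0, 0.03, 0.25], "turn": 0, "gripper": 0},
    {"slide": [0, 0.03, 0.25], "turn": 0, "gripper": 0},
  ],
)

```text
time_s: 4.1
tcp_pos: [0.4383, -0.2453, 0.0816]
eef_rot: [180.0, -0.0, -161.4]
contact_force: [-1.3, 3.4, 3.4]
gripper_width: 0.0003
gripper_force: 1.9
```

>>> send_rows(
  moves=[
    {"slide": [0, 0, 0.01], "turn": 0, "gripper": 0},
    {"slide": [0, 0, 0.02], "turn": 0, "gripper": 0},
    {"slide": [0, 0, 0.025], "turn": 0, "gripper": 0},
    {"slide": [0, 0, 0.025], "turn": 0, "gripper": 0},
    {"slide": [0, 0, 0.025], "turn": 0, "gripper": 0},
  ],
)

```text
time_s: 4.52
tcp_pos: [0.4384, -0.2453, 0.0798]
eef_rot: [-180.0, 0.0, -161.4]
contact_force: [-5.3, 4.5, 18.3]
gripper_width: 0.0003
gripper_force: 9.2
```

18 N is well past the 5 N needed, so the button has bottomed out. I'll release it and lift.

>>> send_rows(
  moves=[
    {"slide": [0, 0, -0.06], "turn": 0, "gripper": 0},
    {"slide": [0, 0, -0.15], "turn": 0, "gripper": 0},
    {"slide": [0, 0, -0.35], "turn": 0, "gripper": 0},
    {"slide": [0, 0, -0.6], "turn": 0, "gripper": 0},
    {"slide": [0, 0, -0.8], "turn": 0, "gripper": 0},
  ],
)

```text
time_s: 4.93
tcp_pos: [0.4384, -0.2456, 0.2007]
eef_rot: [-179.9, 0.0, -161.4]
contact_force: [1.7, -0.4, -0.0]
gripper_width: 0.0001
gripper_force: 0.0
```

```bash
python3 - <<'E'
from h import *; from plant import get_state, optics
s=get_state(); print(s['time_s'],s['tcp_pos'],s['eef_rot'],s['contact_force'])
print(local(s,[.455,.109,.18]).round(3))
E
```

```text
4.9333 [ 0.43837532 -0.24556829  0.20065978] [-1.79948640e+02  3.25463436e-02 -1.61435218e+02] [ 1.6580661  -0.37024365 -0.04050222]
[-0.858  2.206  0.136]
```

>>> send_rows(
  moves=[
    {"slide": [-0.07, 0.18, 0], "turn": 0, "gripper": 0},
    {"slide": [-0.14, 0.36, 0], "turn": 0, "gripper": 0},
    {"slide": [-0.21, 0.54, 0], "turn": 0, "gripper": 0},
    {"slide": [-0.28, 0.72, 0], "turn": 0, "gripper": 0},
    {"slide": [-0.35, 0.9, 0], "turn": 0, "gripper": 0},
  ],
)

```text
time_s: 5.35
tcp_pos: [0.4451, -0.0995, 0.1987]
eef_rot: [-180.0, 0.1, -161.5]
contact_force: [0.5, -0.2, 0.3]
gripper_width: 0.0008
gripper_force: 0.0
```

>>> send_rows(
  moves=[
    {"slide": [-0.07, 0.18, 0], "turn": 0, "gripper": 0},
    {"slide": [-0.14, 0.36, 0], "turn": 0, "gripper": 0},
    {"slide": [-0.21, 0.54, 0], "turn": 0, "gripper": 0},
    {"slide": [-0.28, 0.72, 0], "turn": 0, "gripper": 0},
    {"slide": [-0.35, 0.9, 0], "turn": 0, "gripper": 0},
  ],
)

```text
time_s: 5.77
tcp_pos: [0.4518, 0.0455, 0.1987]
eef_rot: [180.0, 0.1, -161.4]
contact_force: [0.3, -0.6, 0.8]
gripper_width: 0.0004
gripper_force: 0.0
```

>>> send_rows(
  moves=[
    {"slide": [-0.06, 0.14, 0], "turn": 0, "gripper": 0},
    {"slide": [-0.12, 0.28, 0], "turn": 0, "gripper": 0},
    {"slide": [-0.16, 0.4, 0], "turn": 0, "gripper": 0},
    {"slide": [-0.16, 0.4, 0], "turn": 0, "gripper": 0},
    {"slide": [-0.16, 0.4, 0], "turn": 0, "gripper": 0},
  ],
)

```text
time_s: 6.18
tcp_pos: [0.4556, 0.1094, 0.1983]
eef_rot: [-180.0, 0.0, -161.3]
contact_force: [-0.8, 0.3, 0.8]
gripper_width: 0.0005
gripper_force: 0.0
```

```bash
python3 - <<'E'
from h import *; from plant import get_state, optics
import cv2
s=get_state(); print(s['time_s'],s['tcp_pos'],s['eef_rot'],s['contact_force'])
print(local(s,[.455,.109,.071]).round(3))
cv2.imwrite('pics/w2.png',optics.capture('wrist')['img'][:,:,::-1])
print([(d['location'],d['p']) for d in optics.look_for('wrist','stone_amber')[:2]])
E
```

```text
6.1833 [0.45559862 0.10936419 0.19830429] [-1.79999729e+02  1.10568221e-02 -1.61346850e+02] [-0.78121159  0.30983926  0.79948375]
[ 0.005 -0.001  0.849]
[([0.4535, 0.1051, 0.0227], 0.89), ([0.4512, 0.0255, 0.0187], 0.37)]
```

View pics/w2.png

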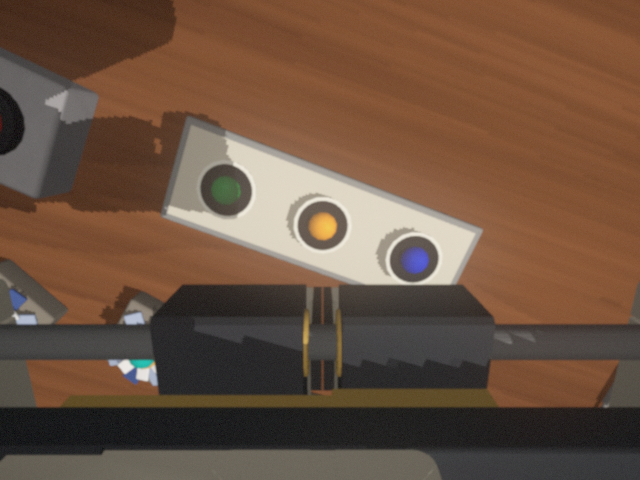

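The wrist view has the amber stone at (323,226), the middle of the three dishes and in line with the fingers. I'll descend and dwell.

>>> send_rows(
  moves=[
    {"slide": [0, 0, 0.2], "turn": 0, "gripper": 0},
    {"slide": [0, 0, 0.4], "turn": 0, "gripper": 0},
    {"slide": [0, 0, 0.6], "turn": 0, "gripper": 0},
    {"slide": [0, 0, 0.75], "turn": 0, "gripper": 0},
    {"slide": [0, 0, 0.84], "turn": 0, "gripper": 0},
  ],
)

```text
time_s: 6.7
tcp_pos: [0.4544, 0.1068, 0.0699]
eef_rot: [-180.0, -0.2, -161.6]
contact_force: [-0.1, -0.2, 0.0]
gripper_width: 0.0001
gripper_force: 0.0
```

>>> send_rows(
  moves=[
    {"slide": [0, 0, 0], "turn": 0, "gripper": 0},
    {"slide": [0, 0, 0], "turn": 0, "gripper": 0},
    {"slide": [0, 0, 0], "turn": 0, "gripper": 0},
    {"slide": [0, 0, 0], "turn": 0, "gripper": 0},
    {"slide": [0, 0, 0], "turn": 0, "gripper": 0},
  ],
)

```text
time_s: 7.12
tcp_pos: [0.4563, 0.1089, 0.0733]
eef_rot: [180.0, 0.1, -161.5]
contact_force: [-0.5, -0.5, 0.3]
gripper_width: 0.0002
gripper_force: 0.0
```

>>> send_rows(
  moves=[
    {"slide": [0, 0, 0], "turn": 0, "gripper": 0},
    {"slide": [0, 0, 0], "turn": 0, "gripper": 0},
    {"slide": [0, 0, 0], "turn": 0, "gripper": 0},
    {"slide": [0, 0, 0], "turn": 0, "gripper": 0},
    {"slide": [0, 0, 0], "turn": 0, "gripper": 0},
  ],
)

```text
time_s: 7.53
tcp_pos: [0.4556, 0.1087, 0.0722]
eef_rot: [180.0, 0.0, -161.4]
contact_force: [-0.8, 0.6, -0.6]
gripper_width: 0.0002
gripper_force: 0.0
```

```bash
python3 - <<'E'
from plant import get_state, optics
import cv2
s=get_state(); print(s['time_s'],s['tcp_pos'],s['contact_force'])
im=optics.capture('scene')['img'][120:320,120:440,::-1]
cv2.imwrite('pics/s3.png',cv2.resize(im,None,fx=2.4,fy=2.4))
E
```

```text
7.5333 [0.45560101 0.10866667 0.07217285] [-0.82661041  0.56033404 -0.60291273]
```

View pics/s3.png

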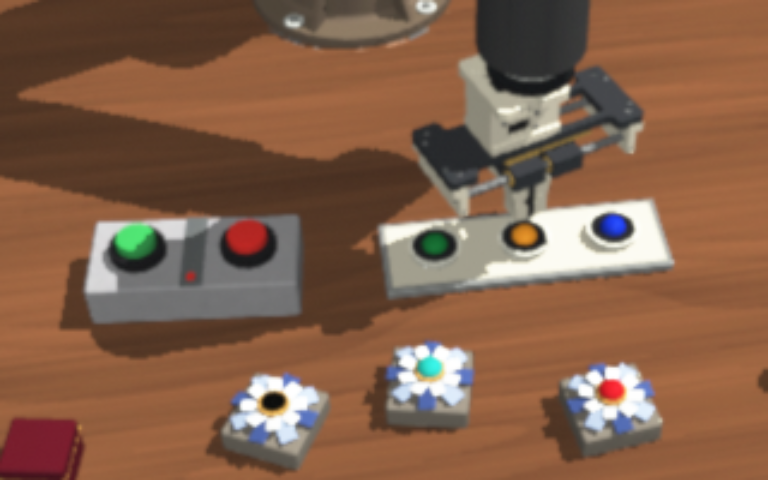

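The crop shows the tips hovering just above the amber stone at (525,225), with the green button up and nothing shifted. I'll finish the dwell and then raise the hand.

>>> send_rows(
  moves=[
    {"slide": [0, 0, 0], "turn": 0, "gripper": 0},
    {"slide": [0, 0, 0], "turn": 0, "gripper": 0},
    {"slide": [0, 0, 0], "turn": 0, "gripper": 0},
    {"slide": [0, 0, 0], "turn": 0, "gripper": 0},
    {"slide": [0, 0, 0], "turn": 0, "gripper": 0},
  ],
)

```text
time_s: 8.0
tcp_pos: [0.4556, 0.1086, 0.0721]
eef_rot: [-180.0, -0.0, -161.4]
contact_force: [-1.0, -0.4, -0.3]
gripper_width: -0.0
gripper_force: 0.0
```

>>> send_rows(
  moves=[
    {"slide": [0, 0, 0], "turn": 0, "gripper": 0},
    {"slide": [0, 0, 0], "turn": 0, "gripper": 0},
    {"slide": [0, 0, 0], "turn": 0, "gripper": 0},
    {"slide": [0, 0, 0], "turn": 0, "gripper": 0},
    {"slide": [0, 0, 0], "turn": 0, "gripper": 0},
  ],
)

```text
time_s: 8.42
tcp_pos: [0.4556, 0.1086, 0.0721]
eef_rot: [180.0, 0.0, -161.4]
contact_force: [0.1, 0.7, -0.3]
gripper_width: 0.0003
gripper_force: 0.0
```

>>> send_rows(
  moves=[
    {"slide": [0, 0, 0], "turn": 0, "gripper": 0},
    {"slide": [0, 0, 0], "turn": 0, "gripper": 0},
    {"slide": [0, 0, 0], "turn": 0, "gripper": 0},
    {"slide": [0, 0, 0], "turn": 0, "gripper": 0},
    {"slide": [0, 0, 0], "turn": 0, "gripper": 0},
  ],
)

```text
time_s: 8.83
tcp_pos: [0.4556, 0.1086, 0.0721]
eef_rot: [180.0, 0.0, -161.4]
contact_force: [1.1, -0.5, 0.1]
gripper_width: 0.0003
gripper_force: 0.0
```

>>> send_rows(
  moves=[
    {"slide": [0, 0, 0], "turn": 0, "gripper": 0},
    {"slide": [0, 0, 0], "turn": 0, "gripper": 0},
    {"slide": [0, 0, 0], "turn": 0, "gripper": 0},
    {"slide": [0, 0, 0], "turn": 0, "gripper": 0},
    {"slide": [0, 0, 0], "turn": 0, "gripper": 0},
  ],
)

```text
time_s: 9.25
tcp_pos: [0.4556, 0.1086, 0.0721]
eef_rot: [-180.0, -0.0, -161.4]
contact_force: [0.4, 0.1, 0.3]
gripper_width: 0.0001
gripper_force: 0.0
```

>>> send_rows(
  moves=[
    {"slide": [0, 0, -0.2], "turn": 0, "gripper": 0},
    {"slide": [0, 0, -0.4], "turn": 0, "gripper": 0},
    {"slide": [0, 0, -0.6], "turn": 0, "gripper": 0},
    {"slide": [0, 0, -0.8], "turn": 0, "gripper": 0},
    {"slide": [0, 0, -0.9], "turn": 0, "gripper": 0},
  ],
)

```text
time_s: 9.67
tcp_pos: [0.4568, 0.1091, 0.2109]
eef_rot: [180.0, 0.3, -161.4]
contact_force: [2.6, 0.7, 0.1]
gripper_width: 0.0005
gripper_force: 0.0
```

```bash
python3 - <<'E'
from h import *; from plant import get_state
s=get_state(); print(s['time_s'],s['tcp_pos'])
print(local(s,[.6255,-.1395,.2]).round(3))
E
```

```text
9.6667 [0.45677496 0.10911126 0.2108682 ]
[-0.538 -1.93   0.074]
```

>>> send_rows(
  moves=[
    {"slide": [-0.05, -0.18, 0], "turn": 0, "gripper": 0},
    {"slide": [-0.1, -0.36, 0], "turn": 0, "gripper": 0},
    {"slide": [-0.15, -0.54, 0], "turn": 0, "gripper": 0},
    {"slide": [-0.2, -0.72, 0], "turn": 0, "gripper": 0},
    {"slide": [-0.25, -0.9, 0], "turn": 0, "gripper": 0},
  ],
)

```text
time_s: 10.08
tcp_pos: [0.5346, -0.0086, 0.2072]
eef_rot: [180.0, 0.0, -161.4]
contact_force: [0.1, 0.1, 0.3]
gripper_width: 0.0007
gripper_force: 0.0
```

>>> send_rows(
  moves=[
    {"slide": [-0.06, -0.2, 0], "turn": 0, "gripper": 0},
    {"slide": [-0.12, -0.4, 0], "turn": 0, "gripper": 0},
    {"slide": [-0.18, -0.6, 0], "turn": 0, "gripper": 0},
    {"slide": [-0.24, -0.8, 0], "turn": 0, "gripper": 0},
    {"slide": [-0.29, -1.0, 0], "turn": 0, "gripper": 0},
  ],
)

```text
time_s: 10.5
tcp_pos: [0.6238, -0.1372, 0.2068]
eef_rot: [180.0, -0.0, -161.4]
contact_force: [0.6, 1.0, 0.7]
gripper_width: 0.0003
gripper_force: 0.0
```

>>> send_rows(
  moves=[
    {"slide": [0, -0.03, 0], "turn": 0, "gripper": 0},
    {"slide": [0, -0.03, 0], "turn": 0, "gripper": 0},
    {"slide": [0, -0.03, 0], "turn": 0, "gripper": 0},
    {"slide": [0, -0.03, 0], "turn": 0, "gripper": 0},
    {"slide": [0, -0.03, 0], "turn": 0, "gripper": 0},
  ],
)

```text
time_s: 10.92
tcp_pos: [0.6241, -0.1391, 0.2074]
eef_rot: [180.0, 0.0, -161.4]
contact_force: [-0.9, 0.4, -0.2]
gripper_width: 0.0002
gripper_force: 0.0
```

```bash
python3 - <<'E'
from h import *; from plant import get_state, optics
import cv2
s=get_state(); print(s['time_s'],s['tcp_pos'],s['eef_rot'])
print(local(s,[.6255,-.1395,.079]).round(3))
cv2.imwrite('pics/w4.png',optics.capture('wrist')['img'][:,:,::-1])
print([(d['location'],d['p']) for d in optics.look_for('wrist','empty_seat')[:2]])
E
```

```text
10.9167 [ 0.62413183 -0.13911431  0.20744084] [ 1.79997623e+02  2.11682250e-02 -1.61386362e+02]
[-0.008 -0.005  0.856]
[([0.6225, -0.1423, 0.0296], 0.59)]
```

View pics/w4.png

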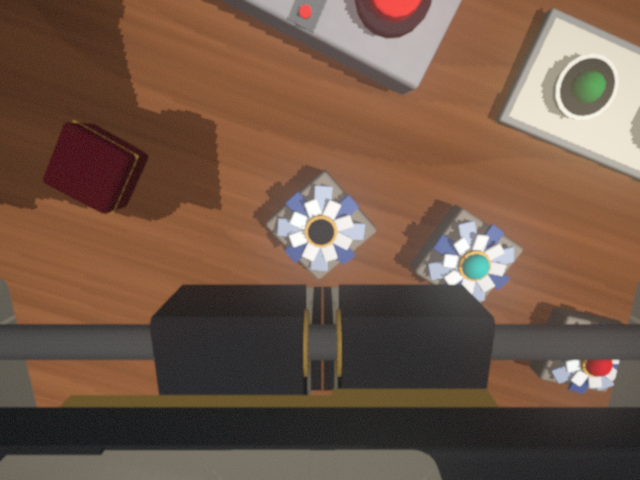

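The empty collar is at (321,231), in line with the fingers as the amber stone was. I'll descend, dwell and rise.

>>> send_rows(
  moves=[
    {"slide": [0, 0, 0.2], "turn": 0, "gripper": 0},
    {"slide": [0, 0, 0.4], "turn": 0, "gripper": 0},
    {"slide": [0, 0, 0.6], "turn": 0, "gripper": 0},
    {"slide": [0, 0, 0.75], "turn": 0, "gripper": 0},
    {"slide": [0, 0, 0.85], "turn": 0, "gripper": 0},
  ],
)

```text
time_s: 11.43
tcp_pos: [0.6231, -0.1393, 0.0773]
eef_rot: [179.9, -0.1, -161.4]
contact_force: [0.5, -0.7, 0.2]
gripper_width: 0.0004
gripper_force: 0.0
```

>>> send_rows(
  moves=[
    {"slide": [0, 0, 0], "turn": 0, "gripper": 0},
    {"slide": [0, 0, 0], "turn": 0, "gripper": 0},
    {"slide": [0, 0, 0], "turn": 0, "gripper": 0},
    {"slide": [0, 0, 0], "turn": 0, "gripper": 0},
    {"slide": [0, 0, 0], "turn": 0, "gripper": 0},
  ],
)

```text
time_s: 11.85
tcp_pos: [0.6254, -0.1399, 0.0812]
eef_rot: [-180.0, 0.1, -161.4]
contact_force: [-0.4, 0.4, 0.3]
gripper_width: 0.0002
gripper_force: 0.0
```

>>> send_rows(
  moves=[
    {"slide": [0, 0, 0], "turn": 0, "gripper": 0},
    {"slide": [0, 0, 0], "turn": 0, "gripper": 0},
    {"slide": [0, 0, 0], "turn": 0, "gripper": 0},
    {"slide": [0, 0, 0], "turn": 0, "gripper": 0},
    {"slide": [0, 0, 0], "turn": 0, "gripper": 0},
  ],
)

```text
time_s: 12.27
tcp_pos: [0.6245, -0.1401, 0.0797]
eef_rot: [180.0, 0.0, -161.5]
contact_force: [-0.0, -0.2, 0.1]
gripper_width: 0.0005
gripper_force: 0.0
```

```bash
python3 - <<'E'
from plant import get_state, optics
import cv2
im=optics.capture('scene')['img'][120:340,100:420,::-1]
cv2.imwrite('pics/s5.png',cv2.resize(im,None,fx=2.4,fy=2.4))
E
```

```text
(no output)
```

View pics/s5.png

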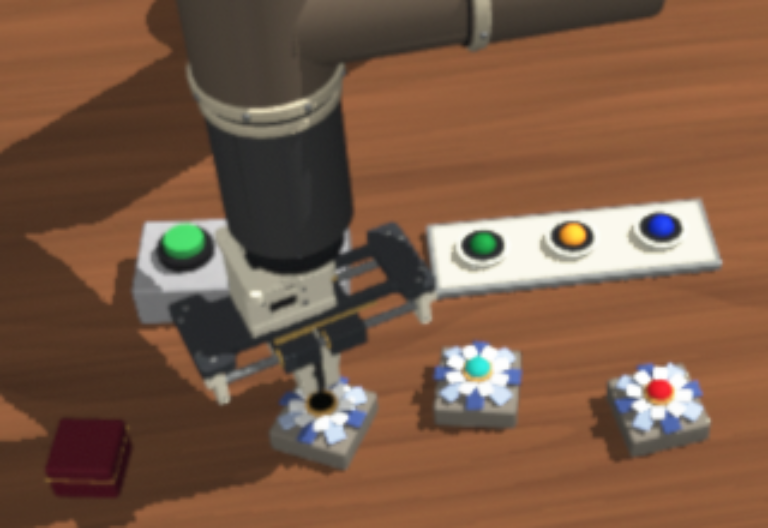

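The tips hover just above the empty collar at (321,400), and everything is still in place.

>>> send_rows(
  moves=[
    {"slide": [0, 0, 0], "turn": 0, "gripper": 0},
    {"slide": [0, 0, 0], "turn": 0, "gripper": 0},
    {"slide": [0, 0, 0], "turn": 0, "gripper": 0},
    {"slide": [0, 0, 0], "turn": 0, "gripper": 0},
    {"slide": [0, 0, 0], "turn": 0, "gripper": 0},
  ],
)

```text
time_s: 12.73
tcp_pos: [0.6245, -0.1401, 0.0796]
eef_rot: [-180.0, -0.0, -161.4]
contact_force: [0.1, -0.2, -0.4]
gripper_width: 0.0005
gripper_force: 0.0
```

>>> send_rows(
  moves=[
    {"slide": [0, 0, 0], "turn": 0, "gripper": 0},
    {"slide": [0, 0, 0], "turn": 0, "gripper": 0},
    {"slide": [0, 0, 0], "turn": 0, "gripper": 0},
    {"slide": [0, 0, 0], "turn": 0, "gripper": 0},
    {"slide": [0, 0, 0], "turn": 0, "gripper": 0},
  ],
)

```text
time_s: 13.15
tcp_pos: [0.6245, -0.14, 0.0796]
eef_rot: [180.0, -0.0, -161.4]
contact_force: [0.1, 0.0, 1.0]
gripper_width: 0.0005
gripper_force: 0.0
```

>>> send_rows(
  moves=[
    {"slide": [0, 0, 0], "turn": 0, "gripper": 0},
    {"slide": [0, 0, 0], "turn": 0, "gripper": 0},
    {"slide": [0, 0, 0], "turn": 0, "gripper": 0},
    {"slide": [0, 0, 0], "turn": 0, "gripper": 0},
    {"slide": [0, 0, 0], "turn": 0, "gripper": 0},
  ],
)

```text
time_s: 13.57
tcp_pos: [0.6245, -0.14, 0.0796]
eef_rot: [180.0, -0.0, -161.4]
contact_force: [-0.4, -0.4, 0.1]
gripper_width: 0.0002
gripper_force: 0.0
```

>>> send_rows(
  moves=[
    {"slide": [0, 0, 0], "turn": 0, "gripper": 0},
    {"slide": [0, 0, 0], "turn": 0, "gripper": 0},
    {"slide": [0, 0, 0], "turn": 0, "gripper": 0},
    {"slide": [0, 0, 0], "turn": 0, "gripper": 0},
    {"slide": [0, 0, 0], "turn": 0, "gripper": 0},
  ],
)

```text
time_s: 13.98
tcp_pos: [0.6245, -0.14, 0.0796]
eef_rot: [180.0, 0.0, -161.4]
contact_force: [0.1, 0.8, 0.1]
gripper_width: 0.0001
gripper_force: 0.0
```

>>> send_rows(
  moves=[
    {"slide": [0, 0, -0.2], "turn": 0, "gripper": 0},
    {"slide": [0, 0, -0.4], "turn": 0, "gripper": 0},
    {"slide": [0, 0, -0.6], "turn": 0, "gripper": 0},
    {"slide": [0, 0, -0.8], "turn": 0, "gripper": 0},
    {"slide": [0, 0, -1.0], "turn": 0, "gripper": 0},
  ],
)

```text
time_s: 14.4
tcp_pos: [0.6242, -0.1401, 0.2312]
eef_rot: [180.0, 0.0, -161.4]
contact_force: [0.7, -0.1, -1.0]
gripper_width: 0.0007
gripper_force: 0.0
```

>>> send_rows(
  moves=[
    {"slide": [0, 0, -0.15], "turn": 0, "gripper": 0},
    {"slide": [0, 0, -0.3], "turn": 0, "gripper": 0},
    {"slide": [0, 0, -0.4], "turn": 0, "gripper": 0},
    {"slide": [0, 0, -0.4], "turn": 0, "gripper": 0},
    {"slide": [0, 0, -0.4], "turn": 0, "gripper": 0},
  ],
)

```text
time_s: 14.82
tcp_pos: [0.6247, -0.14, 0.2905]
eef_rot: [-180.0, 0.1, -161.4]
contact_force: [-0.1, 1.0, -0.2]
gripper_width: 0.0004
gripper_force: 0.0
```

>>> send_rows(
  moves=[
    {"slide": [0, 0, 0], "turn": 0, "gripper": 0},
    {"slide": [0, 0, 0], "turn": 0, "gripper": 0},
    {"slide": [0, 0, 0], "turn": 0, "gripper": 0},
    {"slide": [0, 0, 0], "turn": 0, "gripper": 0},
    {"slide": [0, 0, 0], "turn": 0, "gripper": 0},
  ],
)

```text
time_s: 15.23
tcp_pos: [0.6244, -0.1401, 0.289]
eef_rot: [180.0, -0.1, -161.4]
contact_force: [-0.2, 0.1, -0.2]
gripper_width: 0.0008
gripper_force: 0.0
```

```bash
python3 -c "
from plant import order
print(order.close_job())"
```

```text
the job is handed in; nothing more can be done
None
```

The job is handed in, with no verdict returned: green button pressed and released, over 2 s held above the amber stone and then the empty collar, no contact seen with anything but the green button, and the hand finished with fingertips about 27 cm above the bench.

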